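# Put the spice tins back in the rack

### The arm

A 6-joint arm with a two-finger parallel gripper is mounted at the origin on the work surface. World frame = base frame: x ahead of the robot, y to its left, z up, the work surface at z = 0. Lengths are in mm, angles in rad, forces in N, time in s.
With the tool pointing down it reaches from about 250 to 800 mm from the base axis. Payload 3.9 kg.
Tool frame: the origin (TCP) lies midway between the tips of the shut fingers; the grasp point (between the pads) lies 19 mm behind it; z points along the fingers, y is the direction in which the jaws open and shut (so a half turn about z gives the same grasp; the last joint's range is limited). The gripper opens to 85 mm and grips with 20 to 120 N. Pads are 22 mm wide; open, the fingers measure 114 mm over their backs; the gripper's body (76 mm by 85 mm) begins 54 mm behind the grasp point. The pads swing forward as they close: fully open they stand 13 mm farther back than shut.
Start: joints at [-1.109, 0.26, -0.138, 1.173, 0, 1.571], TCP at [233.913, -470, 231.304] pointing down, gripper open.
Joint ranges: [-2.78, 2.78], [-0.83, 1.72], [-1.28, 1.37], [-1.9, 2.12], [-1.57, 1.48], [-3.14, 3.14]. Speed limits (rad/s): [2.57, 2.57, 3.14, 3.14, 3.14, 3.14].

### API

Orientations are given as [roll, pitch, yaw] about the fixed x, y, z axes, in that order (R = Rz(yaw) Ry(pitch) Rx(roll)).
In Python, from cell import robot gives the robot as it stands.
- The arm moves only by the tool drive_tool, never from a script. Its argument "motion" is text: rows parted by semicolons, each of 6 numbers parted by spaces: the shift along the tool's x, y, z in units of 25 mm (1.0 is 25 mm), then the turn, a rotation vector about the tool's x, y, z in units of 6 degrees (1.0 is 6 degrees). In form: dx dy dz ax ay az; .... A call has 1 to 8 rows; each row shifts and turns the pose as measured when the row begins, along the tool's axes as they then stand; what a row does not reach is not made up. A row lasts 1/12 s, in which the tool goes at most 41.7 mm and 7.16 degrees, less where a joint would pass 70% of its speed; a pose out of reach is approached as far as the arm can. A call is refused whole if a number of a shift passes 1 or a number of a turn 1, either way. A call with a gripper value outside its range is refused whole. "gripper" is the closure, from -1 (fully open) to 1 (shut), so that 0 is half open, set as the call begins (left out, the last holds). The fingers move at their own pace and stop on an object; "squeeze" is the grip in N (left out, the last holds). Time passes only in rows, so rows that do not move let the fingers close. It gives the time, the measured TCP pose, the force and the opening at its end, in the units of the state.
- robot.observe(): the state, without advancing time (a new reading comes with each control period).
- robot.camera(name): name is "scene" or "top" or "wrist"; returns a dict with "color" (420x560x3 uint8, blue, green, red), "fx", "fy", "cx", "cy" (pixels), "world_from_camera" (4x4, takes a point from camera to world coordinates). Camera axes: x right, y down, z forward; pixel columns grow to the right and rows downward; lengths in mm; the calibration is good to about 2 mm. A picture is of the moment at which its call begins. There is no depth.
- robot.job_done(): hands the job in, once; it reports no verdict.
The state is a dict: "clock": time; "qpos": joint angles; "qd": joint speeds; "joint_efforts": joint torques, N m; "eef_pos": TCP position; "eef_rot": TCP orientation; "wrist_force": force on the tool from outside, world axes, zero at the start; "ft_torque": the same for the moment, N m; "opening": finger opening in mm.
Only numpy, scipy, OpenCV 4.12 (cv2) and the standard library are available. Lean on these libraries where they do the work, as an engineer would, in place of code of your own. Each camera call takes 0.05 s, during which the arm holds its last target. There are 200 camera calls.

### The job

Put the two loose spice tins back into the two empty pockets of the wooden spice rack, one in each, standing upright with the lid up and fully down on the pocket floor; one of them has fallen over on the counter. Leave the tin already in the rack, the pepper mill and the wooden dish where they are.

Things in the scene. Friction and masses are not known exactly. Their poses are not given: they have to be found in the camera images.
- rack: two-tier wooden spice rack, fixed. Origin on the counter under the middle pocket; it stands at an angle; x to its back (its open front faces -x), y along its row of pockets, z up. Lower tier: block 84 (x) by 272 (y) by 30 high, centred on the origin, three pockets at y -90, 0, +90. Two end panels 14 thick at y -143 and +143, x 29 to 95, carry the upper board. Front and back are open
- board_edge (a point): middle of the lower front edge of the rack's upper board, 225 above the counter, straight above the pockets' centre line; axes as the rack's. From here the board runs 95 to the back, 300 long in y, 15 thick, two white pots on it up to 322 above the counter. It covers the back half of the pockets, so the gripper must come in tilted from the front (-x)
- pocket0 (a point): y = -90 mm pocket, along the rack's y axis: this point is the centre of its flat floor (8 above the counter), axes as the rack's; the pocket is round, 56 diameter, 22 deep, lined with a thin cork disc that is only seen
- pocket1 (a point): the rack's y = 0 pocket, along the rack's y axis: this point is the centre of its flat floor (8 above the counter), axes as the rack's; the pocket is round, 56 diameter, 22 deep, lined with a thin cork disc that is only seen
- pocket2 (a point): the rack's y = +90 mm pocket, along the rack's y axis: this point is the centre of its flat floor (8 above the counter), axes as the rack's; the pocket is round, 56 diameter, 22 deep, lined with a thin cork disc that is only seen
- tin_a: round steel spice tin, 46 diameter and 95 high with a flat black lid (its top 17) at the +z end, 100 to 210 g, closed and rigid; origin at the centre of its underside, z axis from underside to lid. This one stands upright on the counter
- tin_b: round steel spice tin, 46 diameter and 95 high with a flat black lid (its top 17) at the +z end, 100 to 210 g, closed and rigid; origin at the centre of its underside, z axis from underside to lid. This one has fallen over and lies on its side on the counter; it can roll
- tin_c: round steel spice tin, 46 diameter and 95 high with a flat black lid (its top 17) at the +z end, 100 to 210 g, closed and rigid; origin at the centre of its underside, z axis from underside to lid. This one already stands in one of the three pockets and stays there
- mill: dark wooden pepper mill, 54 diameter, 200 high, standing beyond the y = -143 end of the rack; origin at the centre of its underside, z up. To be left alone
- dish: round wooden dish, 130 diameter, 40 high, standing beyond the y = +143 end of the rack; origin at the centre of its underside, z up. To be left alone
Mind the look-alikes: they are no part of the job. Leave any green or pink look-alike of the tin_b alone.

How it is judged:
By the outcome, as a careful person would: the job done as asked, in the order asked, and still so for the second after the job is handed in, with the robot touching nothing.
It also fails if it takes over 72 s, if anything falls off the work surface, if the arm or the gripper's body presses on something with over 40 N, if the wrist force passes 120 N, or if a joint passes its speed limit or range.

## Working session

There is one attempt and no reset: what is moved stays moved. The work goes in short steps, Python scripts to look and compute and a tool call to move; the robot and the scene stay as the last step left them, time stands still between calls to the robot, and variables do not carry over. Pictures are saved under pics/ and viewed, on a budget of 10 in all, crops included, one or two more only if the job needs it, and the job is handed in when it is done.

Besides the shell and the picture viewer there is one more tool, called after "Call:" in YAML: its name, and indented under it one key for each argument. drive_tool: Moves the arm, as the interface text tells. Its arguments: {"type":"object","properties":{"motion":{"type":"string"},"gripper":{"type":"number"},"squeeze":{"type":"number"}},"required":["motion"]}

```bash
ls; mkdir -p pics
python3 - <<'E'
from cell import robot
import cv2
for n in ("scene","top"):
    c=robot.camera(n); cv2.imwrite(f"pics/{n}0.png",c["color"]); print(n,c["fx"],c["fy"],c["cx"],c["cy"],c["world_from_camera"].round(4).tolist() if hasattr(c["world_from_camera"],'round') else c["world_from_camera"])
print(robot.observe())
E
```

```text
pics
scene 495.2497052905519 495.2497052905519 280.3462651934952 219.07700474441197 [[-0.6105, 0.518, -0.5991, 1199.366], [0.7919, 0.3873, -0.4722, 531.5262], [-0.0126, -0.7627, -0.6466, 868.3626], [0.0, 0.0, 0.0, 1.0]]
top 476.8791902600919 476.8791902600919 279.6908262356157 209.89122607727637 [[-0.1081, -0.9701, 0.2171, 279.0201], [-0.9941, 0.1065, -0.0191, 4.1136], [-0.0046, -0.2179, -0.976, 1312.7954], [0.0, 0.0, 0.0, 1.0]]
{'clock': 0.1, 'qpos': array([-1.10897993e+00,  2.60603748e-01, -1.39241138e-01,  1.17272589e+00,
        1.15835255e-05,  1.57084247e+00]), 'qd': array([-0.0004632 , -0.00163422,  0.00297872, -0.00085124,  0.0001375 ,
       -0.00118999]), 'joint_efforts': array([ 1.65518741e-03, -4.06508625e+01,  2.54527760e+01,  1.01421797e-02,
        1.53867268e-04, -2.45805893e-06]), 'eef_pos': array([ 233.65207044, -469.44300804,  230.55539537]), 'eef_rot': array([-3.13981821e+00, -1.15016279e-05,  4.61770235e-01]), 'wrist_force': array([-0.48326909, -0.54088041,  0.44651804]), 'ft_torque': array([-0.0184835 , -0.01419148, -0.03059169]), 'opening': 85.41947875720773}
```

View pics/scene0.png

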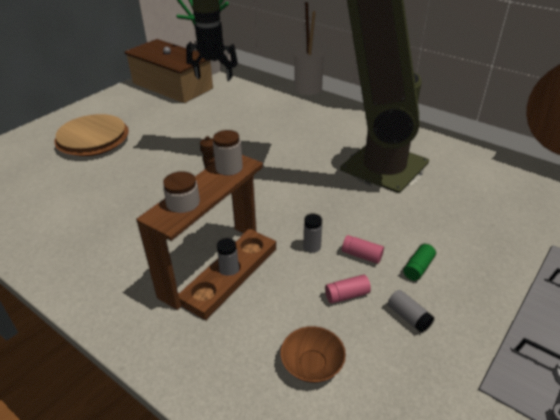

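View pics/top0.png

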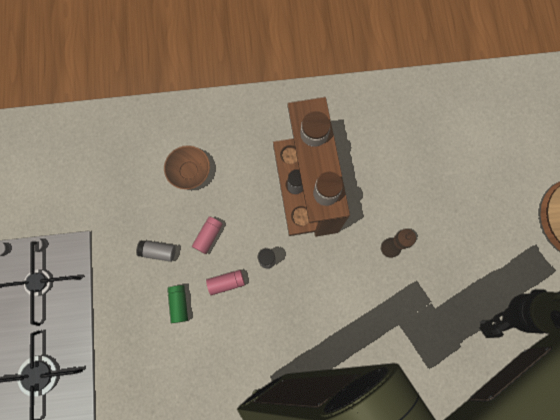

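The scene view shows these tin-like objects:
- A standing steel tin at scene (313,232), top (266,257). This is tin_a.
- A lying steel tin with a black lid at scene (411,310), top (157,250). It is the only grey one lying down, so it is tin_b.
- Look-alikes: pink at scene (363,249) and (348,289), green at (420,262).

tin_c is in the middle pocket. The empty pockets are pocket0, near the robot at scene (251,245), and pocket2 at scene (204,293). Next is one enlarged composite to confirm this, plus the measurements.

```bash
cat > h.py <<'E'
import numpy as np, cv2
from cell import robot
def ray(c,u,v):
    T=np.array(c["world_from_camera"]); d=T[:3,:3]@np.array([(u-c["cx"])/c["fx"],(v-c["cy"])/c["fy"],1.]); return T[:3,3],d
def onz(c,u,v,z):
    o,d=ray(c,u,v); return o+d*(z-o[2])/d[2]
def proj(c,p):
    T=np.linalg.inv(np.array(c["world_from_camera"])); q=T[:3,:3]@np.array(p,float)+T[:3,3]; return np.array([c["cx"]+c["fx"]*q[0]/q[2],c["cy"]+c["fy"]*q[1]/q[2]])
def tri(c1,p1,c2,p2):
    o1,d1=ray(c1,*p1);o2,d2=ray(c2,*p2);d1/=np.linalg.norm(d1);d2/=np.linalg.norm(d2)
    s=np.linalg.lstsq(np.c_[d1,-d2],o2-o1,rcond=None)[0];a=o1+s[0]*d1;b=o2+s[1]*d2
    return (a+b)/2,np.linalg.norm(a-b)
E
python3 - <<'E'
from h import *
S=robot.camera("scene");T=robot.camera("top")
a=cv2.resize(S["color"][190:350,150:450],None,fx=2.6,fy=2.6,interpolation=cv2.INTER_CUBIC)[:, :780]
b=cv2.resize(T["color"][130:270,125:365],None,fx=2.6,fy=2.6,interpolation=cv2.INTER_CUBIC)
cv2.imwrite("pics/cS.png",cv2.resize(S["color"][190:340,160:440],(784,420),interpolation=cv2.INTER_CUBIC))
cv2.imwrite("pics/cT.png",cv2.resize(T["color"][90:270,130:360],(782,600),interpolation=cv2.INTER_CUBIC)[:600])
for n,c in (("S",S),("T",T)):
    hsv=cv2.cvtColor(c["color"],cv2.COLOR_BGR2HSV)
    m=cv2.inRange(hsv,(0,0,0),(180,255,60))
    for nm,m in (("dark",m),("grey",cv2.inRange(hsv,(0,0,50),(180,35,150)))):
        k,l,st,ce=cv2.connectedComponentsWithStats(m)
        for i in range(1,k):
            if 40<st[i,4]<1500 and 120<ce[i,0]<460 and 120<ce[i,1]<340: print(n,nm,st[i].tolist(),ce[i].round(1))
E
```

```text
S dark [196, 138, 42, 36, 508] [211.2 153.1]
S dark [231, 167, 32, 67, 1003] [243.9 204.5]
S dark [165, 183, 30, 11, 128] [178.5 189.7]
S dark [160, 199, 11, 12, 66] [164.3 205.1]
S dark [300, 214, 22, 38, 464] [310.4 231.4]
S dark [210, 226, 26, 48, 663] [222.8 252.2]
S dark [185, 234, 15, 14, 58] [192.5 241.1]
S dark [197, 235, 14, 19, 67] [204.1 246. ]
S dark [247, 239, 15, 8, 54] [255.4 241.3]
S dark [402, 266, 18, 16, 194] [410.3 273.7]
S dark [192, 282, 23, 11, 88] [203.6 286. ]
S dark [387, 301, 47, 32, 502] [411.8 318.6]
S grey [232, 129, 41, 34, 399] [254.2 147.5]
S grey [131, 133, 70, 28, 794] [168.6 144.2]
S grey [215, 150, 25, 24, 238] [226.3 161.6]
S grey [411, 168, 16, 14, 46] [419.8 174. ]
S grey [136, 190, 15, 13, 56] [143.1 197.8]
S grey [162, 190, 36, 21, 229] [180.  201.3]
S grey [289, 211, 38, 44, 668] [310.1 237. ]
S grey [170, 221, 69, 67, 1412] [199.4 247.6]
S grey [334, 247, 13, 12, 45] [339.4 252.9]
S grey [222, 251, 17, 23, 251] [230.5 263.4]
S grey [412, 251, 26, 34, 51] [425.3 270.8]
S grey [357, 260, 20, 9, 60] [367.  264.5]
S grey [396, 267, 16, 16, 57] [401.8 276.2]
S grey [121, 270, 47, 41, 506] [142.4 292.5]
S grey [380, 289, 52, 49, 1041] [404.5 309.1]
S grey [318, 293, 13, 15, 58] [323.7 300.7]
T dark [289, 170, 14, 21, 173] [295.1 178.4]
T dark [137, 241, 8, 15, 65] [140.  247.7]
T dark [259, 249, 16, 17, 139] [267.2 255.4]
T dark [183, 285, 5, 36, 65] [185.  303.7]
T grey [204, 150, 12, 28, 67] [210.9 164.9]
T grey [288, 173, 14, 21, 131] [293.6 185.8]
T grey [187, 177, 25, 14, 57] [201.8 184.7]
T grey [347, 186, 17, 37, 202] [355.  204.1]
T grey [214, 216, 12, 24, 52] [219.8 227.8]
T grey [136, 239, 45, 24, 594] [158.5 250.5]
T grey [257, 246, 29, 23, 383] [268.7 257.4]
T grey [186, 297, 7, 25, 97] [188.9 308.1]
```

View pics/cS.png

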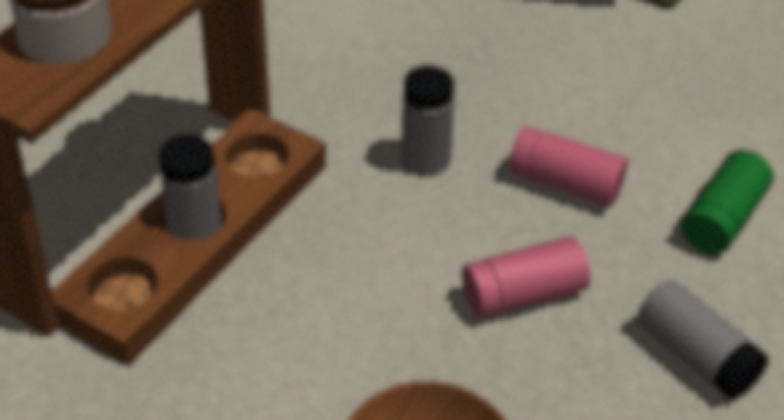

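View pics/cT.png

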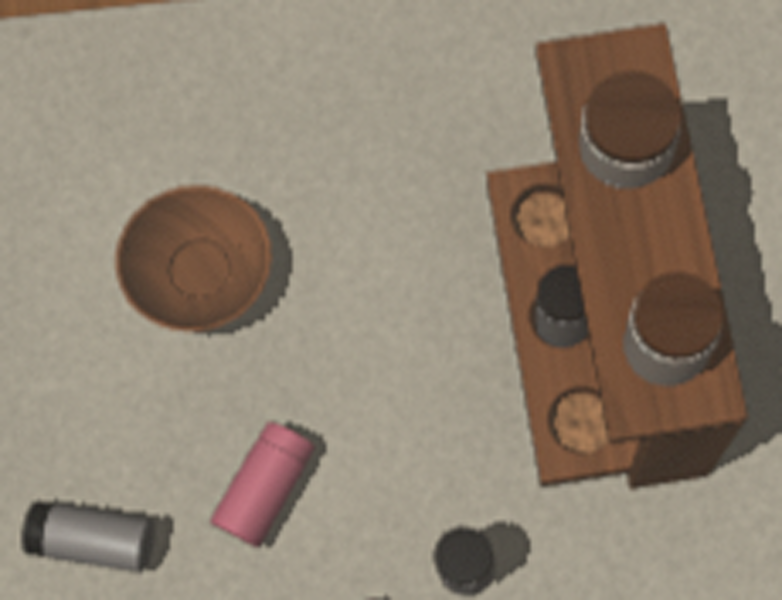

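The crops confirm it: tin_b is grey, with its black lid at the left end in the top view (crop (35,527)) and its base at (146,542). tin_a's lid is at top crop (466,557). The pocket rims are at scene crop (257,157) and (124,286).

Run:
```python
from h import *
S=robot.camera("scene");T=robot.camera("top")
s=lambda x,y:(160+x/2.8-.3,190+y/2.8-.3); t=lambda x,y:(130+x/3.4-.3,90+y/3.333-.3)
P=lambda n,p:print(n,np.round(p,1))
p0=onz(S,*s(257,157),30);p2=onz(S,*s(124,286),30);P("p0 S",p0);P("p2 S",p2);P("mid",(p0+p2)/2);print("dist",np.linalg.norm(p0-p2),np.degrees(np.arctan2(*(p2-p0)[1::-1])))
P("tinc lid S",onz(S,*s(187,155),103))
for n,(q,z) in dict(fr0=((540,475),30),fr2=((488,173),30),bd0=((612,441),240),bd2=((537,44),240),bd3=((667,24),240)).items(): P(n+" T",onz(T,*t(*q),z))
P("cork0 left edge T",onz(T,*t(549,422),30));P("cork2 left edge T",onz(T,*t(511,216),30))
P("fr0 S",onz(S,*s(325,150),30));P("fr2 S",onz(S,*s(128,341),30))
P("tina S",onz(S,*s(429,82),95));P("tina T",onz(T,*t(466,557),95));P("tri",tri(S,s(429,82),T,t(466,557))[0])
l=onz(T,*t(32,527),23);b=onz(T,*t(146,542),23);P("b lid T",l);P("b base T",b);print(np.linalg.norm(l-b))
l=onz(S,*s(743,370),23);b=onz(S,*s(662,306),23);P("b lid S",l);P("b base S",b);print(np.linalg.norm(l-b))
for n,q in dict(p1=(245,440),p2=(290,510)).items(): P("pinkT",onz(T,*t(*q),23))
P("pink2",onz(T,225,282,23));P("green",onz(T,178,304,23));P("dish",onz(T,*t(193,258),40))
P("pinkS", onz(S,*s(526,276),23))
```

```text
p0 S [545.8 -75.5  30. ]
p2 S [724.3 -63.8  30. ]
mid [635.  -69.6  30. ]
dist 178.8742495883364 3.755415698965325
tinc lid S [634.8 -69.3 103. ]
fr0 T [499.8 -38.2  30. ]
fr2 T [764.5 -24.3  30. ]
bd0 T [481.9 -82.2 240. ]
bd2 T [780.  -64.8 240. ]
bd3 T [ 785.4 -159.   240. ]
cork0 left edge T [543.  -50.4  30. ]
cork2 left edge T [723.9 -39.2  30. ]
fr0 S [502.8 -33.2  30. ]
fr2 S [762.6 -22.1  30. ]
tina S [435.6  29.5  95. ]
tina T [431.2  26.5  95. ]
tri [431.6  26.7  90.9]
b lid T [502.5 371.3  23. ]
b base T [480.2 281.1  23. ]
92.9514510560416
b lid S [498.9 363.8  23. ]
b base S [479.2 285.8  23. ]
80.41975369620702
pinkT [556.2 196.1  23. ]
pinkT [493.9 164.4  23. ]
pink2 [385.  146.1  23. ]
green [340.8 275.1  23. ]
dish [712.3 224.8  40. ]
pinkS [516.8 183.7  23. ]
```

```bash
cat >> h.py <<'E'
from scipy.spatial.transform import Rotation as Ro
XR=np.array([np.sin(np.radians(3.6)),-np.cos(np.radians(3.6)),0])
def tool(az,th,flip=False):
    "tool pointing th deg off straight down toward azimuth vector az; flip -> tool x reversed"
    az=np.array(az,float);az/=np.linalg.norm(az);th=np.radians(th);u=np.array([0,0,1.])
    z=np.sin(th)*az-np.cos(th)*u;x=np.cos(th)*az+np.sin(th)*u
    if flip:x=-x
    return np.c_[x,np.cross(z,x),z]
def plan(pos,R,n=1):
    s=robot.observe();R0=Ro.from_euler("xyz",s["eef_rot"]).as_matrix()
    rv=Ro.from_matrix(R0.T@R).as_rotvec();d=(R0.T@(np.array(pos)-s["eef_pos"]));d2=R.T@(np.array(pos)-s["eef_pos"])
    print("t",round(s["clock"],2),"pos",s["eef_pos"].round(1),"q",np.degrees(s["qpos"]).round(),"open",round(s["opening"],1))
    print("rot units",(np.degrees(rv)/6).round(2),"| shift units now",(d/25).round(2),"| after turn",(d2/25).round(2))
E
python3 - <<'E'
from h import *
R=tool(XR,50,True); g=np.array([432,27,58.])
t=g+23*R[:,2]
print(t, t-110*R[:,2])
plan([250,-200,300],R); plan(t-110*R[:,2],R); plan(t-110*R[:,2],tool(XR,0,True))
E
```

```text
[433.10630756   9.41574492  43.21588498] [427.81527141  93.51435616 113.92252204]
t 0.3 pos [ 233.8 -469.8  231. ] q [-64.  15.  -8.  67.  -0.  90.] open 85.4
rot units [ -4.87  -7.34 -10.43] | shift units now [ 5.39 -9.37 -2.75] | after turn [ 4.78  1.32 -9.99]
t 0.3 pos [ 233.8 -469.8  231. ] q [-64.  15.  -8.  67.  -0.  90.] open 85.4
rot units [ -4.87  -7.34 -10.43] | shift units now [ 16.99 -16.71   4.69] | after turn [ 17.73   9.16 -13.84]
t 0.3 pos [ 233.8 -469.8  231. ] q [-64.  15.  -8.  67.  -0.  90.] open 85.4
rot units [-1.000e-02 -0.000e+00 -1.119e+01] | shift units now [ 16.99 -16.71   4.69] | after turn [22.    9.16  4.68]
```

Call:
drive_tool:
  motion: ".5 -.9 -.2 0 0 0;.5 -.9 -.2 0 0 0;.5 -.9 -.2 0 0 0;.5 -.9 -.2 0 0 0;.5 -.9 -.2 0 0 0;.5 -.9 -.2 0 0 0;.5 -.9 -.2 0 0 0;.5 -.9 -.2 0 0 0"
  gripper: -1
  squeeze: 60

```text
clock: 0.97
eef_pos: [243.1, -260.5, 269.5]
eef_rot: [-3.14, 0.0, 0.454]
wrist_force: [0.4, 0.9, 1.4]
opening: 85.6
```

Call:
drive_tool:
  motion: ".6 -.9 -.2 0 0 0;.6 -.9 -.2 0 0 0;.6 -.9 -.2 0 0 0;.6 -.9 -.2 0 0 0;.6 -.9 -.2 0 0 0;.6 -.9 -.2 0 0 0;.6 -.9 -.2 0 0 0;.6 -.9 -.2 0 0 0"

```text
clock: 1.63
eef_pos: [270.0, -36.1, 312.4]
eef_rot: [3.14, -0.004, 0.448]
wrist_force: [-0.0, 0.3, -0.3]
opening: 85.3
```

Run:
```python
from h import *
R=tool(XR,50,True); g=np.array([432,27,58.])
t=g+23*R[:,2]
plan(t-110*R[:,2],R)
```

```text
t 1.63 pos [270.  -36.1 312.4] q [ -8. -12. -24.  78.   0. 147.] open 85.3
rot units [ -4.89  -7.33 -10.58] | shift units now [ 7.9  -1.96  7.96] | after turn [9.15 6.63 1.44]
```

Call:
drive_tool:
  motion: "0 0 0 -.45 -.67 -.96;0 0 0 -.45 -.67 -.96;0 0 0 -.45 -.67 -.96;0 0 0 -.45 -.67 -.96;0 0 0 -.45 -.67 -.96;0 0 0 -.45 -.67 -.96;0 0 0 -.45 -.67 -.96;0 0 0 -.45 -.67 -.96"

```text
clock: 2.3
eef_pos: [274.0, -31.8, 317.8]
eef_rot: [2.977, 0.607, 1.194]
wrist_force: [0.2, -0.1, 0.0]
opening: 85.3
```

Call:
drive_tool:
  motion: "0 0 0 -.45 -.67 -.96;0 0 0 -.45 -.67 -.96;0 0 0 -.45 -.67 -.96;0 0 0 -.45 -.67 -.96"

```text
clock: 2.63
eef_pos: [276.8, -29.1, 318.3]
eef_rot: [3.135, 0.91, 1.688]
wrist_force: [-0.1, -0.4, 0.0]
opening: 85.5
```

Run:
```python
from h import *
R=tool(XR,50,True); g=np.array([432,27,58.])
t=g+23*R[:,2]
plan(t-110*R[:,2],R)
```

```text
t 2.63 pos [276.8 -29.1 318.3] q [ 42.   5. -30.  92. -40. 139.] open 85.5
rot units [0.46 0.35 0.32] | shift units now [9.01 6.56 1.77] | after turn [9.16 6.34 1.8 ]
```

Call:
drive_tool:
  motion: "0 0 0 .45 .35 .3;.9 .63 .18 0 0 0;.9 .63 .18 0 0 0;.9 .63 .18 0 0 0;.9 .63 .18 0 0 0;.9 .63 .18 0 0 0;.9 .63 .18 0 0 0;.9 .63 .18 0 0 0"

```text
clock: 3.3
eef_pos: [381.6, 62.9, 170.6]
eef_rot: [-3.137, 0.871, 1.654]
wrist_force: [-0.4, 0.5, 0.1]
opening: 85.1
```

Call:
drive_tool:
  motion: ".9 .63 .18 0 0 0;.9 .63 .18 0 0 0;.9 .63 .18 0 0 0"

```text
clock: 3.55
eef_pos: [428.6, 102.3, 106.3]
eef_rot: [-3.139, 0.869, 1.652]
wrist_force: [-0.1, 0.0, -0.4]
opening: 85.7
```

Run:
```python
from h import *
R=tool(XR,50,True); g=np.array([432,27,58.])
t=g+23*R[:,2]
plan(t-110*R[:,2],R)
c=robot.camera("wrist");cv2.imwrite("pics/w1.png",c["color"])
print(proj(c,[432,27,95]),proj(c,[432,27,0]), c["world_from_camera"])
```

```text
t 3.55 pos [428.6 102.3 106.3] q [ 40.  35. -18.  72. -38. 138.] open 85.7
rot units [ 0.11 -0.04  0.12] | shift units now [-0.46 -0.06  0.07] | after turn [-0.46 -0.05  0.07]
[270.99435932 279.37535936] [271.74319215 166.86351232] [[ 9.96780894e-01  3.27560387e-02  7.31771269e-02  4.15767909e+02]
 [ 8.01299073e-02 -3.76800793e-01 -9.22821955e-01  2.61474827e+02]
 [-2.65479216e-03  9.25714969e-01 -3.78212570e-01  1.37178760e+02]
 [ 0.00000000e+00  0.00000000e+00  0.00000000e+00  1.00000000e+00]]
```

View pics/w1.png

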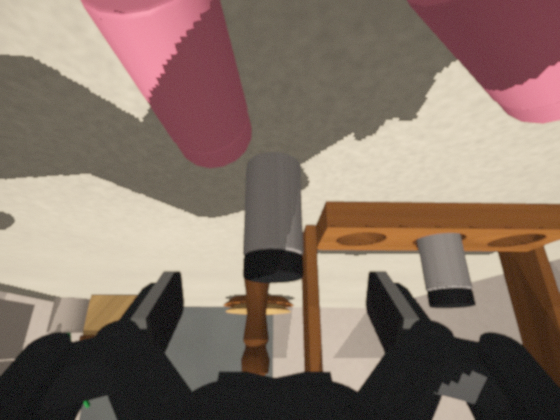

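The wrist view shows tin_a's lid centre at (273,265) and its base at (273,165). Projection predicted column 271, so the tin is centred between the fingers. I'm going in at a grasp height of about 64.

Run:
```python
from h import *
R=tool(XR,50,True); g=np.array([432.5,27,64.])
plan(g+23*R[:,2],R)
```

```text
t 3.6 pos [430.9 104.5 102.1] q [ 40.  35. -18.  71. -38. 138.] open 85.4
rot units [ 0.12 -0.05  0.1 ] | shift units now [-0.85 -0.2   4.27] | after turn [-0.83 -0.13  4.27]
```

Call:
drive_tool:
  motion: "-.42 -.1 0 .1 0 .1;-.42 0 0 0 0 0;0 0 .8 0 0 0;0 0 .8 0 0 0;0 0 .8 0 0 0;0 0 .8 0 0 0;0 0 .8 0 0 0;0 0 .2 0 0 0"

```text
clock: 4.27
eef_pos: [435.2, 5.6, 56.7]
eef_rot: [3.131, 0.865, 1.627]
wrist_force: [-0.3, -0.2, 0.7]
opening: 85.0
```

Run:
```python
from h import *
R=tool(XR,50,True); g=np.array([432.5,27,64.])
plan(g+23*R[:,2],R)
```

```text
t 4.27 pos [435.2   5.6  56.7] q [ 31.  34. -30.  54. -43. 128.] open 85.0
rot units [ 0.05 -0.08 -0.04] | shift units now [ 0.33 -0.06  0.07] | after turn [ 0.33 -0.06  0.07]
```

Call:
drive_tool:
  motion: ".3 -.05 0 0 0 0;0 0 0 0 0 0"

```text
clock: 4.43
eef_pos: [432.4, 8.6, 53.2]
eef_rot: [3.129, 0.864, 1.622]
wrist_force: [0.6, -0.1, -1.2]
opening: 85.5
```

Call:
drive_tool:
  motion: "0 0 0 0 0 0;0 0 0 0 0 0;0 0 0 0 0 0;0 0 0 0 0 0;0 0 0 0 0 0;0 0 0 0 0 0;0 0 0 0 0 0;0 0 0 0 0 0"
  gripper: 1
  squeeze: 60

```text
clock: 5.1
eef_pos: [434.5, 12.8, 55.7]
eef_rot: [3.123, 0.862, 1.622]
wrist_force: [-0.1, -0.6, -1.2]
opening: 44.9
```

Run:
```python
from h import *
s=robot.observe();print(s["eef_pos"],s["eef_rot"],s["wrist_force"],s["opening"])
```

```text
[434.51076582  12.77722378  55.7487226 ] [3.1228086  0.86156297 1.62192427] [-0.11170746 -0.59497797 -1.19923238] 44.89214594036088
```

Run:
```python
from h import *
R=tool(XR,50,True)
plan([434,13,115],R);plan([547,-20,115],R)
```

```text
t 5.1 pos [434.5  12.8  55.7] q [ 32.  34. -29.  55. -42. 129.] open 44.9
rot units [ 0.09 -0.11 -0.07] | shift units now [-1.79  0.01 -1.55] | after turn [-1.81 -0.02 -1.53]
t 5.1 pos [434.5  12.8  55.7] q [ 32.  34. -29.  55. -42. 129.] open 44.9
rot units [ 0.09 -0.11 -0.07] | shift units now [-2.8   4.43 -0.29] | after turn [-2.84  4.41 -0.3 ]
```

Call:
drive_tool:
  motion: "-.45 0 -.4 .1 -.1 -.05;-.45 0 -.4 0 0 0;-.45 0 -.4 0 0 0;-.45 0 -.4 0 0 0;-.2 .8 .2 0 0 0;-.2 .9 .25 0 0 0;-.2 .9 .25 0 0 0;-.2 .9 .25 0 0 0"

```text
clock: 5.77
eef_pos: [520.7, -11.3, 116.1]
eef_rot: [-3.126, 0.872, 1.646]
wrist_force: [0.0, 0.5, -1.9]
opening: 44.3
```

Call:
drive_tool:
  motion: "-.2 .8 .25 0 0 0;0 0 0 0 0 0;0 0 0 0 0 0"

```text
clock: 6.02
eef_pos: [545.8, -19.3, 114.7]
eef_rot: [-3.134, 0.87, 1.636]
wrist_force: [-0.4, 0.5, -2.0]
opening: 44.3
```

Run:
```python
from h import *
R=tool(XR,50,True)
s=robot.observe();S=robot.camera("scene");T=robot.camera("top")
p=s["eef_pos"]
plan([547.5,-60,115],R);plan([547.5,-89.7,115],R)
print(p,proj(S,p+[-2,14,39.3]),proj(T,p+[-2,14,39.3]),proj(S,p+[-2,14,-55.7]))
a=cv2.resize(S["color"][150:330,180:380],(667,600),interpolation=cv2.INTER_CUBIC);cv2.imwrite("pics/s2.png",a)
```

```text
t 6.12 pos [545.3 -19.1 114.9] q [ 23.  35. -14.  63. -46. 119.] open 44.6
rot units [-0.05 -0.02  0.03] | shift units now [-1.06 -0.01  1.25] | after turn [-1.06 -0.01  1.25]
t 6.12 pos [545.3 -19.1 114.9] q [ 23.  35. -14.  63. -46. 119.] open 44.6
rot units [-0.05 -0.02  0.03] | shift units now [-1.82 -0.08  2.16] | after turn [-1.82 -0.09  2.16]
[545.81771334 -19.31112801 114.70260883] [273.25030371 217.89644215] [274.09879722 207.7314729 ] [274.1291743  248.63924349]
```

View pics/s2.png

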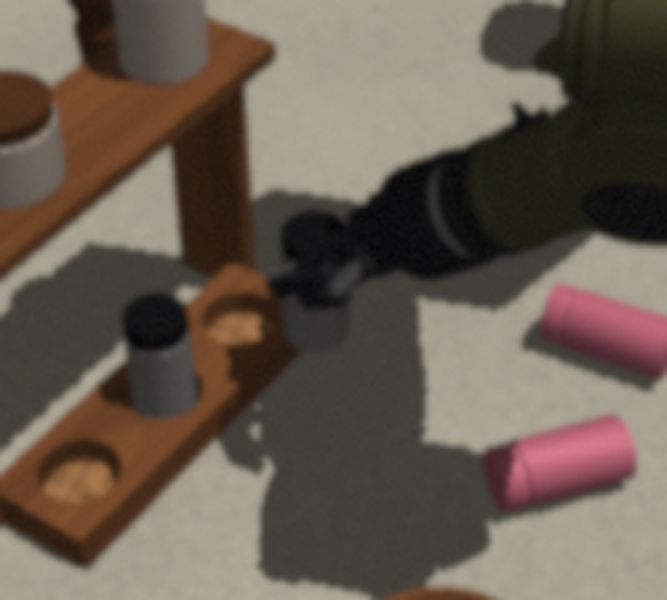

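tin_a is held upright: its lid is at crop (317,232) and its bottom at (317,335), within 2 px of prediction. I'm moving it over pocket0 now.

Call:
drive_tool:
  motion: "-.35 0 .45 0 0 0;-.35 0 .45 0 0 0;-.35 0 .45 0 0 0;-.35 0 .45 0 0 0;-.35 0 .45 0 0 0;0 0 0 0 0 0;0 0 0 0 0 0"

```text
clock: 6.7
eef_pos: [542.1, -89.1, 110.1]
eef_rot: [-3.114, 0.869, 1.66]
wrist_force: [-0.2, -0.9, -2.5]
opening: 44.7
```

Run:
```python
from h import *
R=tool(XR,50,True)
plan([546.5,-91,96],R);s=robot.observe();print(s["wrist_force"])
S=robot.camera("scene")
cv2.imwrite("pics/s3.png",cv2.resize(S["color"][190:310,190:330],(700,600),interpolation=cv2.INTER_CUBIC))
```

```text
t 6.7 pos [542.1 -89.1 110.1] q [ 16.  32. -20.  53. -48. 109.] open 44.7
rot units [-0.07 -0.03  0.17] | shift units now [0.37 0.18 0.43] | after turn [0.38 0.17 0.43]
[-0.17319205 -0.9031936  -2.48753364]
```

View pics/s3.png

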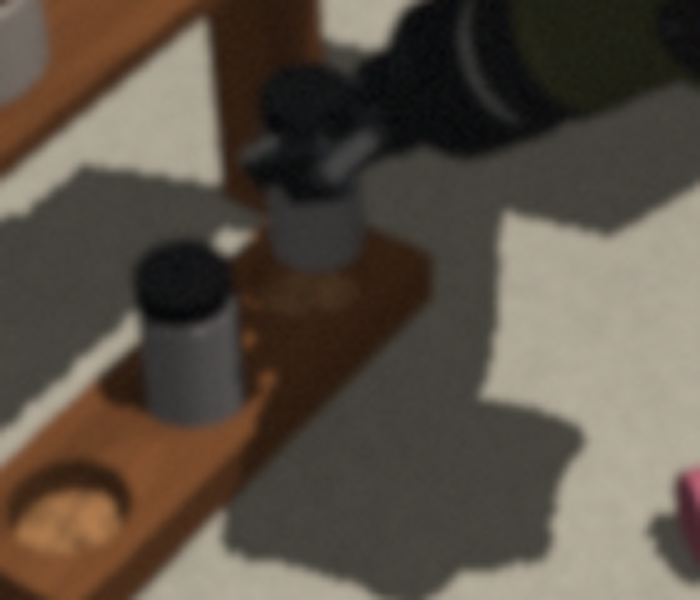

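Run:
```python
from h import *
S=robot.camera("scene");f=lambda x,y:(190+x/5-.4,190+y/5-.4)
c=onz(S,*f(184,278),103);print("c",c)
y=np.array([-XR[1],XR[0],0]);print("p0 exp",c-90*y)
p0=onz(S,251.5,245.8,30);print("p0 rim",p0)
zb=robot.observe()["eef_pos"][2]-55.7
print("a lid",onz(S,*f(311,98),zb+95),"a bot",onz(S,*f(316,243),zb),zb)
plan([546.5,-91,96],tool(XR,50,True))
```

```text
c [635.24711885 -69.15874477 103.        ]
p0 exp [545.42471329 -74.80989153 103.        ]
p0 rim [545.85434042 -75.41223038  30.        ]
a lid [544.85946017 -67.49515639 149.47646205] a bot [542.4602312  -72.53097539  54.47646205] 54.47646204754392
t 6.8 pos [542.6 -88.7 110.2] q [ 16.  32. -20.  53. -48. 109.] open 43.9
rot units [-0.06 -0.03  0.17] | shift units now [0.36 0.16 0.44] | after turn [0.37 0.15 0.44]
```

Call:
drive_tool:
  motion: ".18 .15 .22 0 0 .15;.18 0 .22 0 0 0;0 0 0 0 0 0;.15 0 .13 0 0 0;.15 0 .13 0 0 0"

```text
clock: 7.22
eef_pos: [548.0, -88.9, 85.4]
eef_rot: [-3.136, 0.872, 1.638]
wrist_force: [-6.5, -0.7, 21.3]
opening: 44.6
```

Run:
```python
from h import *
plan([546,-91,64],tool(XR,50,True));s=robot.observe();print(s["wrist_force"])
```

```text
t 7.22 pos [548.  -88.9  85.4] q [ 16.  34. -21.  50. -48. 109.] open 44.6
rot units [-0.02 -0.    0.03] | shift units now [ 0.61 -0.08  0.61] | after turn [ 0.61 -0.09  0.61]
[-6.49679634 -0.73314717 21.31896117]
```

Call:
drive_tool:
  motion: "-.2 -.1 -.15 0 0 0;-.1 0 0 0 0 0;0 0 0 0 0 0"

```text
clock: 7.47
eef_pos: [544.9, -90.9, 92.6]
eef_rot: [-3.132, 0.873, 1.642]
wrist_force: [-0.5, 0.5, -1.2]
opening: 44.3
```

Run:
```python
from h import *
plan([545,-91.5,90],tool(XR,50,True));s=robot.observe();print(s["wrist_force"],s["ft_torque"])
S=robot.camera("scene")
cv2.imwrite("pics/s4.png",cv2.resize(S["color"][195:275,205:300],(713,600),interpolation=cv2.INTER_CUBIC))
```

```text
t 7.47 pos [544.9 -90.9  92.6] q [ 16.  33. -21.  50. -48. 109.] open 44.3
rot units [-0.03  0.    0.05] | shift units now [0.06 0.   0.08] | after turn [0.06 0.   0.08]
[-0.48948018  0.46308726 -1.15374113] [ 0.96310459  0.04623922 -0.05080713]
```

View pics/s4.png

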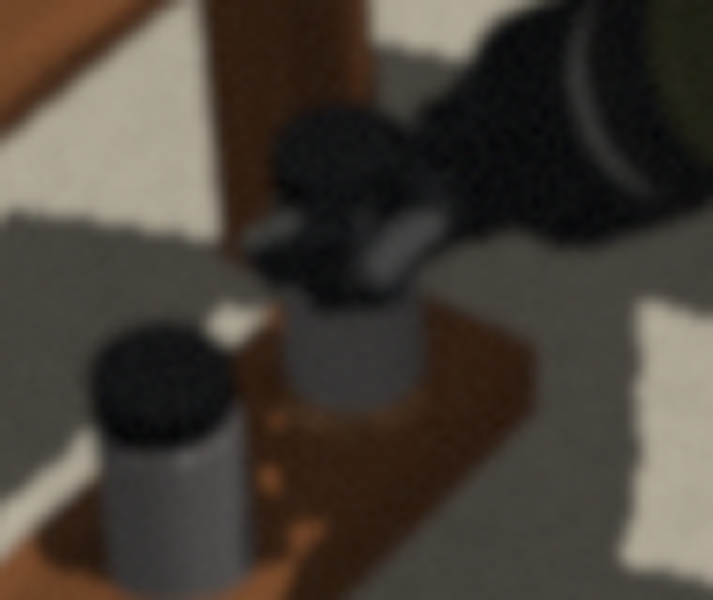

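Run:
```python
from h import *
S=robot.camera("scene");e=robot.observe()["eef_pos"];zb=e[2]-55.7
# predicted front (lowest) silhouette pixel & left/right extents of bottom disc at xy,z
def disc(x,y,z,r):
    a=np.linspace(0,6.28,200);q=np.array([proj(S,[x+r*np.cos(t),y+r*np.sin(t),z]) for t in a]);return q[:,0].min(),q[:,0].max(),q[:,1].max()
obs=(205+288/7.5-.4,205+425/7.5-.4,195+412/7.5-.4);print("obs",obs,zb,e)
for xy in ((544.9,-74),(542.9,-74),(546.9,-74),(544.9,-71),(544.9,-77)): print(xy,np.round(disc(*xy,zb,23),1))
c=proj(S,[634.8,-69.5,8]);print("tin c bottom(z30) pred",np.round(disc(635,-69.5,30,23),1),"obs",205+103/7.5-.4,205+250/7.5-.4,195+590/7.5-.4)
print("rim p0 pred",np.round(disc(545.5,-75.3,30,28),1))
```

```text
obs (243.0, 261.2666666666667, 249.53333333333333) 36.7835737370155 [544.9624912  -90.83503     92.48357374]
(544.9, -74) [242.7 261.4 250.3]
(542.9, -74) [243.2 261.9 249.9]
(546.9, -74) [242.1 260.9 250.8]
(544.9, -71) [243.6 262.4 250.8]
(544.9, -77) [241.7 260.5 249.8]
tin c bottom(z30) pred [219.1 238.7 274.9] obs 218.33333333333331 237.93333333333334 273.2666666666667
rim p0 pred [240.3 263.  253.7]
```

Call:
drive_tool:
  motion: ".15 0 .13 0 0 0;.15 0 .13 0 0 0;.15 0 .13 0 0 0"

```text
clock: 7.82
eef_pos: [545.8, -90.7, 77.3]
eef_rot: [-3.137, 0.872, 1.638]
wrist_force: [-0.3, 0.9, -0.9]
opening: 44.3
```

Run:
```python
from h import *
plan([545.3,-91,64],tool(XR,50,True));s=robot.observe();print(s["wrist_force"],s["ft_torque"])
```

```text
t 7.82 pos [545.8 -90.7  77.3] q [ 16.  34. -22.  48. -48. 109.] open 44.3
rot units [-0.02 -0.01  0.02] | shift units now [ 0.4  -0.02  0.35] | after turn [ 0.4  -0.02  0.35]
[-0.28110671  0.94240403 -0.94842921] [ 0.95336816  0.07357284 -0.01181087]
```

In the pocket with no contact force. Continuing down.

Call:
drive_tool:
  motion: ".14 0 .12 0 0 0;.14 0 .12 0 0 0;.1 0 .08 0 0 0;.05 0 .04 0 0 0"

```text
clock: 8.15
eef_pos: [545.7, -92.2, 64.0]
eef_rot: [-3.134, 0.88, 1.642]
wrist_force: [-5.5, 7.4, 16.7]
opening: 44.5
```

Run:
```python
from h import *
plan([545.3,-91,64],tool(XR,50,True));s=robot.observe();print(s["wrist_force"],s["ft_torque"])
```

```text
t 8.15 pos [545.7 -92.2  64. ] q [ 16.  35. -23.  47. -49. 109.] open 44.5
rot units [-0.    0.07  0.05] | shift units now [ 0.03 -0.01 -0.04] | after turn [ 0.03 -0.01 -0.04]
[-5.48354893  7.43128653 16.74587771] [-0.60118482  0.5854823  -0.57711904]
```

Call:
drive_tool:
  motion: "0 0 0 0 0 0;0 0 0 0 0 0;0 0 0 0 0 0;0 0 0 0 0 0"
  gripper: -0.6

```text
clock: 8.48
eef_pos: [546.1, -92.4, 64.2]
eef_rot: [-3.135, 0.882, 1.643]
wrist_force: [0.2, 0.8, -0.5]
opening: 68.8
```

Call:
drive_tool:
  motion: "0 0 -.5 0 0 0;0 0 -.8 0 0 0;0 0 -.8 0 0 0;0 0 -.8 0 0 0;0 0 -.8 0 0 0;0 0 -.8 0 0 0;0 0 -.5 0 0 0;0 0 0 0 0 0"

```text
clock: 9.15
eef_pos: [538.4, 6.0, 145.1]
eef_rot: [-3.13, 0.883, 1.642]
wrist_force: [0.7, -0.1, -1.0]
opening: 68.2
```

Run:
```python
from h import *
plan([545.3,40,180],tool(XR,50,True))
S=robot.camera("scene");T=robot.camera("top")
A=cv2.resize(S["color"][190:310,180:300],(400,400),interpolation=cv2.INTER_CUBIC);B=cv2.resize(S["color"][230:350,320:440],(400,400),interpolation=cv2.INTER_CUBIC)
cv2.imwrite("pics/s5.png",np.hstack([A,B]))
```

```text
t 9.15 pos [538.4   6.  145.1] q [ 26.  34. -11.  70. -46. 123.] open 68.2
rot units [-0.04  0.1   0.05] | shift units now [-0.23  0.35 -1.92] | after turn [-0.21  0.36 -1.92]
```

View pics/s5.png

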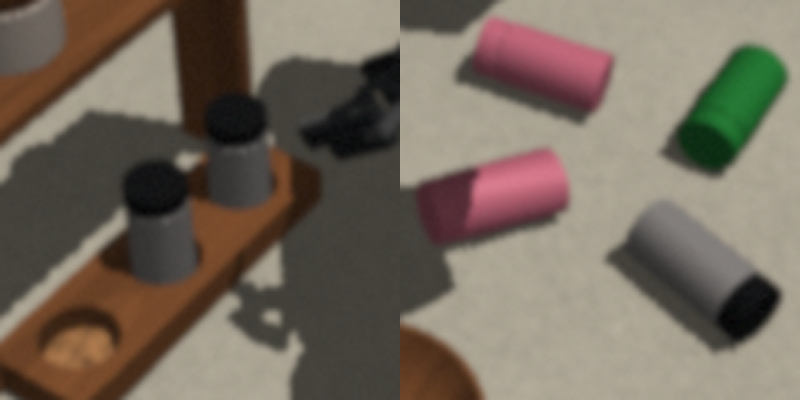

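tin_a is upright and as deep in pocket0 as tin_c is in its pocket (lid at left panel (235,118)). tin_b has not moved. It is grey, with its black lid at right panel (750,305). Next I refine tin_b's pose and plan the pick.

Run:
```python
from h import *
T=robot.camera("top");im=T["color"];hsv=cv2.cvtColor(im,cv2.COLOR_BGR2HSV)
roi=np.zeros(im.shape[:2],np.uint8);roi[230:275,128:182]=255
bg=np.median(im[225:235,140:175].reshape(-1,3),0);print("bg",bg)
sat=cv2.inRange(hsv,(0,0,0),(180,38,150))|cv2.inRange(hsv,(0,0,0),(180,255,45));m=cv2.morphologyEx(sat&roi,cv2.MORPH_OPEN,np.ones((3,3)))
cs=max(cv2.findContours(m,cv2.RETR_EXTERNAL,cv2.CHAIN_APPROX_NONE)[0],key=cv2.contourArea)
w=np.array([onz(T,u,v,23)[:2] for u,v in cs[:,0]]).astype(np.float32)
r=cv2.minAreaRect(w);print(r,cv2.boxPoints(r).round(1).tolist())
a=np.array([22.3,90.2]);print(np.degrees(np.arctan2(a[1],a[0])))
plan([510,150,250],tool(XR,0,True))
```

```text
bg [62. 85. 86.]Traceback (most recent call last):
  File "<stdin>", line 6, in <module>
ValueError: max() iterable argument is empty
```

Run:
```python
from h import *
plan([450,120,270],tool(XR,0,True))
```

```text
t 9.3 pos [537.    3.8 143.5] q [ 26.  34. -11.  70. -46. 123.] open 68.4
rot units [-0.1   8.45  0.02] | shift units now [-0.82 -3.24 -6.94] | after turn [ 4.86 -3.18 -5.06]
```

Call:
drive_tool:
  motion: "-.1 -.4 -.9 0 0 0;-.1 -.4 -.9 0 0 0;-.1 -.4 -.9 0 0 0;-.1 -.4 -.9 0 0 0;-.1 -.4 -.9 0 0 0;-.1 -.4 -.9 0 0 0;-.1 -.4 -.9 0 0 0;-.1 -.4 -.7 0 0 0"
  gripper: -1

```text
clock: 9.97
eef_pos: [445.0, 114.1, 266.8]
eef_rot: [-3.101, 0.894, 1.645]
wrist_force: [-0.3, 1.0, -0.3]
opening: 85.7
```

Call:
drive_tool:
  motion: "0 0 0 0 1 0;0 0 0 0 1 0;0 0 0 0 1 0;0 0 0 0 1 0;0 0 0 0 1 0;0 0 0 0 1 0;0 0 0 0 1 0;0 0 0 0 1 0"

```text
clock: 10.63
eef_pos: [444.1, 116.3, 260.2]
eef_rot: [-3.11, 0.028, 1.626]
wrist_force: [-0.1, -0.3, -1.2]
opening: 85.2
```

Call:
drive_tool:
  motion: "0 0 0 0 0 -1;0 0 0 0 0 -1;0 0 0 0 0 -1;0 0 0 0 0 -1;0 0 0 0 0 -1;0 0 0 0 0 -1;0 0 0 0 0 -1;0 0 0 0 0 -1"

```text
clock: 11.3
eef_pos: [439.9, 100.2, 254.0]
eef_rot: [-3.094, -0.01, 2.478]
wrist_force: [-0.9, 0.5, 0.1]
opening: 85.7
```

Call:
drive_tool:
  motion: "0 0 0 0 0 -1;0 0 0 0 0 -1;0 0 0 0 0 -1;0 0 0 0 0 -1;0 0 0 0 0 -1;0 0 0 0 0 -1;0 0 0 0 0 -1;0 0 0 0 0 -1"

```text
clock: 11.97
eef_pos: [434.4, 90.3, 244.6]
eef_rot: [-3.115, -0.059, -2.936]
wrist_force: [0.8, -0.1, -0.0]
opening: 85.2
```

Call:
drive_tool:
  motion: "0 0 0 0 0 -1;0 0 0 0 0 -1;0 0 0 0 0 -1;0 0 0 0 0 -1;0 0 0 0 0 -1;0 0 0 0 0 -1;0 0 0 0 0 -1;0 0 0 0 0 -1"

```text
clock: 12.63
eef_pos: [428.5, 80.8, 235.3]
eef_rot: [3.104, -0.072, -2.064]
wrist_force: [-0.4, 0.7, -0.6]
opening: 85.2
```

Run:
```python
from h import *
a=np.array([.24,.97,0]);a/=np.linalg.norm(a)
plan([470,220,230],tool(-a,0))
R=tool(-a,40);g=np.array([480.5,281.5,26])+57*a;g[2]=26;print(g)
plan(g-97*R[:,2],R)
T=robot.camera("top");im=T["color"]
print(im[225:235:5,140:175:6].tolist(),im[250,130:182:4].tolist())
cv2.imwrite("pics/t6.png",im)
```

```text
t 12.63 pos [428.5  80.8 235.3] q [ 12.   9. -15.  70.  -2. -50.] open 85.2
rot units [ 0.44 -0.64 -2.4 ] | shift units now [-5.69  1.18 -0.15] | after turn [-5.81 -0.27  0.21]
[494.19027156 336.83151421  26.        ]
t 12.63 pos [428.5  80.8 235.3] q [ 12.   9. -15.  70.  -2. -50.] open 85.2
rot units [ 1.26  5.99 -2.14] | shift units now [-13.04   2.98   4.59] | after turn [-13.48  -0.09  -4.26]
[[[160, 178, 185], [155, 173, 180], [159, 177, 184], [160, 179, 187], [158, 176, 184], [117, 140, 143]], [[162, 180, 188], [159, 178, 186], [161, 180, 187], [160, 179, 186], [159, 178, 185], [160, 179, 186]]] [[159, 178, 185], [162, 180, 188], [54, 57, 58], [79, 83, 85], [167, 173, 178], [170, 176, 181], [167, 175, 180], [159, 166, 171], [146, 153, 157], [135, 141, 146], [132, 138, 142], [57, 61, 64], [78, 86, 90]]
```

Run:
```python
from h import *
T=robot.camera("top");im=cv2.medianBlur(T["color"],3);S=cv2.cvtColor(im,cv2.COLOR_BGR2HSV)[:,:,1]
m=np.zeros_like(S);m[230:275,128:182]=((S<27)[230:275,128:182])*255;m=cv2.morphologyEx(m,cv2.MORPH_OPEN,np.ones((3,3)));m=cv2.morphologyEx(m,cv2.MORPH_CLOSE,np.ones((5,5)))
cs=max(cv2.findContours(m,cv2.RETR_EXTERNAL,cv2.CHAIN_APPROX_NONE)[0],key=cv2.contourArea)
w=np.array([onz(T,u,v,23)[:2] for u,v in cs[:,0]]).astype(np.float32)
r=cv2.minAreaRect(w);print(cv2.boundingRect(cs),r,cv2.boxPoints(r).round(1).tolist())
M=w.mean(0);print(M)
```

```text
(137, 241, 38, 20) ((491.3851013183594, 326.4583435058594), (103.64356231689453, 45.59333419799805), 75.08457946777344) [[456.0, 282.29998779296875], [500.1000061035156, 270.5], [526.7999877929688, 370.70001220703125], [482.70001220703125, 382.3999938964844]]
[490.45023 325.51926]
```

Run:
```python
from h import *
a=np.array([.257,.966,0])
R=tool(-a,40);g=np.array([493.4,335,26])
plan(g-100*R[:,2],R)
plan(g+22*R[:,2],R)
```

```text
t 12.73 pos [428.4  80.8 235.4] q [ 12.   9. -15.  70.  -2. -49.] open 85.5
rot units [ 1.21  5.99 -2.03] | shift units now [-13.02   3.02   4.5 ] | after turn [-13.42   0.1   -4.33]
t 12.73 pos [428.4  80.8 235.4] q [ 12.   9. -15.  70.  -2. -49.] open 85.5
rot units [ 1.21  5.99 -2.03] | shift units now [-10.25   2.13   8.42] | after turn [-13.42   0.1    0.55]
```

Call:
drive_tool:
  motion: "-.95 .2 0 0 0 0;-.95 .2 0 0 0 0;-.95 .2 0 0 0 0;-.95 .2 0 0 0 0;-.95 .2 0 0 0 0;-.95 .2 0 0 0 0;-.95 .2 0 0 0 0;-.95 .2 0 0 0 0"

```text
clock: 13.4
eef_pos: [486.2, 262.5, 217.4]
eef_rot: [3.104, -0.082, -2.111]
wrist_force: [0.2, 0.2, 0.4]
opening: 85.5
```

Call:
drive_tool:
  motion: "-.95 .2 0 0 0 0;-.95 .2 0 0 0 0;-.95 .2 0 0 0 0;-.95 .2 0 0 0 0;-.95 .2 0 0 0 0;-.5 .1 0 0 0 0"

```text
clock: 13.9
eef_pos: [533.2, 392.2, 201.1]
eef_rot: [3.105, -0.089, -2.134]
wrist_force: [0.2, -0.5, -0.8]
opening: 85.4
```

Call:
drive_tool:
  motion: "0 0 0 .18 .86 -.3;0 0 0 .18 .86 -.3;0 0 0 .18 .86 -.3;0 0 0 .18 .86 -.3;0 0 0 .18 .86 -.3;0 0 0 .18 .86 -.3;0 0 0 .18 .86 -.3"

```text
clock: 14.48
eef_pos: [522.8, 370.4, 177.7]
eef_rot: [-3.102, -0.701, -1.917]
wrist_force: [0.4, 1.0, -0.2]
opening: 85.6
```

Run:
```python
from h import *
a=np.array([.257,.966,0])
R=tool(-a,40);g=np.array([493.4,335,26])
plan(g-70*R[:,2],R)
```

```text
t 14.48 pos [522.8 370.4 177.7] q [ 44.  61.  56. 121. -18. -20.] open 85.6
rot units [ 0.15 -0.04 -0.63] | shift units now [-2.58  0.9   2.92] | after turn [-2.62  0.77  2.92]
```

Call:
drive_tool:
  motion: "0 0 0 .15 0 -.6;-.65 .2 .7 0 0 0;-.65 .2 .7 0 0 0;-.65 .2 .7 0 0 0;-.65 .2 .7 0 0 0;0 0 0 0 0 0"

```text
clock: 14.98
eef_pos: [502.8, 377.7, 63.6]
eef_rot: [-3.135, -0.718, -1.848]
wrist_force: [0.0, -0.6, 0.7]
opening: 85.5
```

Run:
```python
from h import *
a=np.array([.257,.966,0])
R=tool(-a,40);g=np.array([493.4,335,26])
plan(g+22*R[:,2],R)
c=robot.camera("wrist");cv2.imwrite("pics/w7.png",c["color"]);T=robot.camera("top")
for k in (0,57,95):print(k,proj(c,[478.8+k*a[0],280+k*a[1],23]).round())
p=robot.observe()["eef_pos"];print("tcp line",proj(c,p).round(),proj(c,p+70*R[:,2]).round())
```

```text
t 14.98 pos [502.8 377.7  63.6] q [ 46.  62.  40. 106. -18. -22.] open 85.5
rot units [ 0.04 -0.19 -0.12] | shift units now [ 0.31 -0.09  3.16] | after turn [ 0.37 -0.08  3.15]
0 [270. 151.]
57 [271. 223.]
95 [271. 279.]
tcp line [271. 273.] [271. 226.]
```

View pics/w7.png

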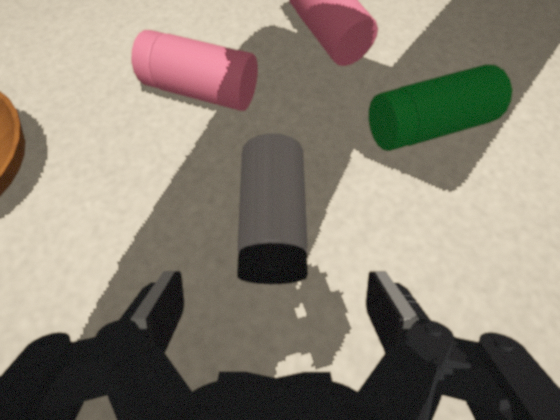

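tin_b is in the middle of the wrist view: axis at column 272, black lid at (272,262) nearest the gripper, base at (272,150). The pink and green look-alikes are clear of the fingers. Descending.

Call:
drive_tool:
  motion: ".15 -.05 0 0 -.15 -.1;.15 0 0 0 0 0;0 0 .75 0 0 0;0 0 .75 0 0 0;0 0 .75 0 0 0;0 0 .5 0 0 0;0 0 .2 0 0 0"

```text
clock: 15.67
eef_pos: [500.1, 327.1, 28.2]
eef_rot: [-3.117, -0.682, -1.858]
wrist_force: [-0.4, -0.1, 0.7]
opening: 85.5
```

Run:
```python
from h import *
a=np.array([.257,.966,0])
R=tool(-a,40);g=np.array([493.4,335,26])
plan(g+22*R[:,2],R);print(robot.observe()["wrist_force"],g+22*R[:,2])
```

```text
t 15.67 pos [500.1 327.1  28.2] q [ 44.  56.  23.  92. -20. -24.] open 85.5
rot units [-0.07  0.15 -0.2 ] | shift units now [-0.22  0.35  0.8 ] | after turn [-0.24  0.34  0.8 ]
[-0.4107546  -0.10461533  0.69084306] [489.76423335 321.33404442   9.14702225]
```

Call:
drive_tool:
  motion: "-.1 .3 0 0 .15 -.2;-.1 .1 0 0 0 0;0 0 .3 0 0 0;0 0 .3 0 0 0;0 0 .1 0 0 0"

```text
clock: 16.08
eef_pos: [490.8, 325.1, 14.9]
eef_rot: [-3.128, -0.692, -1.835]
wrist_force: [-0.5, 1.2, 0.0]
opening: 85.6
```

Run:
```python
from h import *
a=np.array([.257,.966,0])
R=tool(-a,40);g=np.array([493.4,335,26])
plan(g+22*R[:,2],R);print(robot.observe()["wrist_force"])
```

```text
t 16.08 pos [490.8 325.1  14.9] q [ 44.  56.  21.  90. -20. -25.] open 85.6
rot units [-0.1   0.06 -0.03] | shift units now [-0.03  0.    0.28] | after turn [-0.03  0.    0.28]
[-0.54139031  1.20097254  0.00201283]
```

Call:
drive_tool:
  motion: "0 0 .25 0 0 0;0 0 0 0 0 0"

```text
clock: 16.25
eef_pos: [489.6, 320.8, 9.2]
eef_rot: [-3.128, -0.692, -1.835]
wrist_force: [0.6, 0.4, 0.1]
opening: 85.3
```

Call:
drive_tool:
  motion: "0 0 0 0 0 0;0 0 0 0 0 0;0 0 0 0 0 0;0 0 0 0 0 0;0 0 0 0 0 0;0 0 0 0 0 0;0 0 0 0 0 0;0 0 0 0 0 0"
  gripper: 1
  squeeze: 60

```text
clock: 16.92
eef_pos: [489.8, 321.0, 9.4]
eef_rot: [-3.128, -0.692, -1.835]
wrist_force: [0.7, -0.3, -0.4]
opening: 44.7
```

Run:
```python
from h import *
s=robot.observe();a=np.array([.257,.966,0]);print(s["wrist_force"])
R=Ro.from_euler("xyz",s["eef_rot"]).as_matrix();print("tin axis pt in tool",R.T@(np.array([491,326,23])-s["eef_pos"]),"tin axis dir in tool",R.T@a)
plan(s["eef_pos"]+[0,0,200],tool(-a,0))
```

```text
[ 0.73645408 -0.26217892 -0.40223852]
tin axis pt in tool [  4.77965835  -0.02527302 -13.74995024] tin axis dir in tool [-0.76974943 -0.00424571 -0.63770901]
t 16.92 pos [489.8 321.    9.4] q [ 44.  56.  20.  89. -20. -25.] open 44.7
rot units [-0.11 -6.61  0.  ] | shift units now [ 5.1  -0.08 -6.16] | after turn [ 0.  0. -8.]
```

Call:
drive_tool:
  motion: ".64 0 -.77 0 0 0;.64 0 -.77 0 0 0;.64 0 -.77 0 0 0;.64 0 -.77 0 0 0;.64 0 -.77 0 0 0;.64 0 -.77 0 0 0;.64 0 -.77 0 0 0;.64 0 -.77 0 0 0"

```text
clock: 17.58
eef_pos: [485.3, 319.5, 209.4]
eef_rot: [-3.139, -0.703, -1.829]
wrist_force: [0.1, 0.2, -1.5]
opening: 44.7
```

Call:
drive_tool:
  motion: "0 0 -.3 0 -.95 0;0 0 -.3 0 -.95 0;0 0 -.3 0 -.95 0;0 0 -.3 0 -.95 0;0 0 -.3 0 -.95 0;0 0 -.3 0 -.95 0;0 0 -.3 0 -.95 0"

```text
clock: 18.17
eef_pos: [491.7, 345.8, 257.1]
eef_rot: [-3.14, 0.021, -1.819]
wrist_force: [-0.2, -0.6, -0.3]
opening: 44.4
```

Run:
```python
from h import *
s=robot.observe();a=np.array([.257,.966,0]);print(s["wrist_force"])
plan([540,160,240],tool(-a,0))
```

```text
[-0.24289499 -0.60713444 -0.33690208]
t 18.17 pos [491.7 345.8 257.1] q [ 35.  21.   5.  73.   1. -41.] open 44.4
rot units [-0.01  0.2   0.11] | shift units now [ 6.74 -3.7   0.55] | after turn [ 6.69 -3.78  0.69]
```

Call:
drive_tool:
  motion: ".85 -.47 0 0 0 0;.85 -.47 0 0 0 0;.85 -.47 0 0 0 0;.85 -.47 0 0 0 0;.85 -.47 0 0 0 0;.85 -.47 0 0 0 0;.85 -.47 0 0 0 0;.85 -.47 0 0 0 0"

```text
clock: 18.83
eef_pos: [536.6, 148.1, 258.9]
eef_rot: [-3.136, 0.028, -1.816]
wrist_force: [-0.1, -0.2, -0.3]
opening: 44.4
```

Call:
drive_tool:
  motion: "0 0 0 0 0 1;0 0 0 0 0 1;0 0 0 0 0 1;0 0 0 0 0 1;0 0 0 0 0 1;0 0 0 0 0 1;0 0 0 0 0 1;0 0 0 0 0 1"

```text
clock: 19.5
eef_pos: [533.0, 138.5, 257.2]
eef_rot: [3.127, 0.012, -2.703]
wrist_force: [0.1, 0.7, -1.2]
opening: 44.5
```

Call:
drive_tool:
  motion: "0 0 0 0 0 1;0 0 0 0 0 1;0 0 0 0 0 1;0 0 0 0 0 1;0 0 0 0 0 1;0 0 0 0 0 1;0 0 0 0 0 1;0 0 0 0 0 1"

```text
clock: 20.17
eef_pos: [528.0, 136.2, 255.5]
eef_rot: [3.131, -0.01, 2.698]
wrist_force: [0.6, -0.8, -1.0]
opening: 44.7
```

Call:
drive_tool:
  motion: "0 0 0 0 0 1;0 0 0 0 0 1;0 0 0 0 0 1;0 0 0 0 0 1;0 0 0 0 0 1;0 0 0 0 0 1;0 0 0 0 0 1;0 0 0 0 0 1"

```text
clock: 20.83
eef_pos: [523.0, 134.0, 254.0]
eef_rot: [-3.132, -0.012, 1.817]
wrist_force: [-0.2, -0.9, -1.4]
opening: 44.7
```

Run:
```python
from h import *
plan([640,100,240],tool(XR,0,True))
plan([640,100,240],tool(XR,50.4,True))
```

```text
t 20.83 pos [523. 134. 254.] q [14. 16. -3. 72.  1. 90.] open 44.7
rot units [-0.11 -0.1   1.75] | shift units now [-2.47  4.21  0.49] | after turn [-1.65  4.59  0.56]
t 20.83 pos [523. 134. 254.] q [14. 16. -3. 72.  1. 90.] open 44.7
rot units [ 0.67 -8.48  1.68] | shift units now [-2.47  4.21  0.49] | after turn [-0.62  4.59  1.63]
```

Call:
drive_tool:
  motion: "0 0 0 .07 -.94 .19;0 0 0 .07 -.94 .19;0 0 0 .07 -.94 .19;0 0 0 .07 -.94 .19;0 0 0 .07 -.94 .19;0 0 0 .07 -.94 .19;0 0 0 .07 -.94 .19;0 0 0 .07 -.94 .19"

```text
clock: 21.5
eef_pos: [523.3, 128.8, 261.3]
eef_rot: [3.121, 0.81, 1.618]
wrist_force: [0.2, -0.5, -2.4]
opening: 44.6
```

Call:
drive_tool:
  motion: "0 0 0 .07 -.94 .19;0 0 0 0 0 0"

```text
clock: 21.67
eef_pos: [522.4, 131.6, 257.1]
eef_rot: [3.111, 0.917, 1.593]
wrist_force: [0.2, 0.3, -1.8]
opening: 44.5
```

```bash
cat >> h.py <<'E'
OFF=np.array([4.78,0,-13.75]); AX=np.array([-.7698,-.0042,-.6377])  # tin_b centre and axis in tool frame
def goal_b(base,th=50.4):
    R=tool(XR,th,True); return np.array(base)-R@(OFF-47.5*AX),R
E
python3 - <<'E'
from h import *
s=robot.observe();R=Ro.from_euler("xyz",s["eef_rot"]).as_matrix();print("axis",R@AX,"base",s["eef_pos"]+R@(OFF-47.5*AX))
for b in ([724,20,110],[724,20,60]):
    p,R=goal_b(b);print(p);plan(p,R)
E
```

```text
axis [-0.02443468  0.0374638   0.99863426] base [522.84101503 143.59768939 214.22962031]
[724.65545673   6.40458237 152.40072614]
t 21.67 pos [522.4 131.6 257.1] q [ 37.  37.   9.  99. -41. 139.] open 44.5
rot units [-0.01  0.36 -0.23] | shift units now [0.17 7.77 6.9 ] | after turn [-0.28  7.76  6.91]
[724.65545673   6.40458237 102.40072614]
t 21.67 pos [522.4 131.6 257.1] q [ 37.  37.   9.  99. -41. 139.] open 44.5
rot units [-0.01  0.36 -0.23] | shift units now [1.76 7.73 8.12] | after turn [1.26 7.76 8.19]
```

Call:
drive_tool:
  motion: "0 0 0 0 .35 -.25;0 .78 .7 0 0 0;0 .78 .7 0 0 0;0 .78 .7 0 0 0;0 .78 .7 0 0 0;0 .78 .7 0 0 0;0 .78 .7 0 0 0;0 .78 .7 0 0 0"

```text
clock: 22.33
eef_pos: [669.0, 48.4, 179.0]
eef_rot: [-3.137, 0.857, 1.651]
wrist_force: [0.1, 0.2, -1.4]
opening: 44.5
```

Call:
drive_tool:
  motion: "0 .78 .7 0 0 0;0 .78 .7 0 0 0;0 .78 .7 0 0 0;0 0 0 0 0 0"

```text
clock: 22.67
eef_pos: [735.4, 5.3, 145.4]
eef_rot: [3.139, 0.846, 1.641]
wrist_force: [-0.7, 0.4, -2.0]
opening: 44.4
```

Run:
```python
from h import *
s=robot.observe();R=Ro.from_euler("xyz",s["eef_rot"]).as_matrix();print("axis",R@AX,"base",s["eef_pos"]+R@(OFF-47.5*AX))
for b in ([724,-40,60],[724.2,-64.2,45]):
    p,R=goal_b(b);print(p);plan(p,R)
```

```text
axis [-0.00351335 -0.03309313  0.99908131] base [734.62580901  20.33304041 103.46668786]
[724.65545673 -53.59541763 102.40072614]
t 22.67 pos [735.4   5.3 145.4] q [ 19.  48.  20.  78. -46. 112.] open 44.4
rot units [ 0.08 -0.32  0.04] | shift units now [-0.25 -0.6   2.88] | after turn [-0.16 -0.58  2.89]
[724.85545673 -77.79541763  87.40072614]
t 22.67 pos [735.4   5.3 145.4] q [ 19.  48.  20.  78. -46. 112.] open 44.4
rot units [ 0.08 -0.32  0.04] | shift units now [-0.44 -0.67  4.  ] | after turn [-0.31 -0.63  4.02]
```

Call:
drive_tool:
  motion: "-.1 -.35 0 .08 -.32 0;-.1 -.3 0 0 0 0;0 0 .7 0 0 0;0 0 .7 0 0 0;0 0 .7 0 0 0;0 0 .7 0 0 0;0 0 .7 0 0 0;0 0 0 0 0 0"

```text
clock: 23.33
eef_pos: [723.5, -71.9, 101.2]
eef_rot: [3.134, 0.862, 1.63]
wrist_force: [-0.9, 0.5, -1.5]
opening: 44.6
```

Run:
```python
from h import *
s=robot.observe();R=Ro.from_euler("xyz",s["eef_rot"]).as_matrix();print("axis",R@AX,"base",s["eef_pos"]+R@(OFF-47.5*AX),s["wrist_force"])
p,R=goal_b([724.2,-64.2,45]);print(p);plan(p,R)
```

```text
axis [-0.00794121 -0.01790383  0.99944353] base [722.95066741 -57.50143269  59.05507496] [-0.8913044   0.48098049 -1.46290832]
[724.85545673 -77.79541763  87.40072614]
t 23.33 pos [723.5 -71.9 101.2] q [ 14.  46.   8.  64. -48. 105.] open 44.6
rot units [ 0.05 -0.17 -0.02] | shift units now [0.26 0.04 0.54] | after turn [0.27 0.04 0.54]
```

Call:
drive_tool:
  motion: ".1 .04 .2 .05 -.17 0;.1 0 .2 0 0 0;.05 0 .1 0 0 0;0 0 0 0 0 0"

```text
clock: 23.67
eef_pos: [725.4, -76.9, 91.9]
eef_rot: [3.134, 0.877, 1.626]
wrist_force: [-0.2, -0.5, -0.6]
opening: 44.4
```

Run:
```python
from h import *
s=robot.observe();R=Ro.from_euler("xyz",s["eef_rot"]).as_matrix();print("axis",R@AX,"base",s["eef_pos"]+R@(OFF-47.5*AX),s["wrist_force"])
p,R=goal_b([724.2,-64.2,32]);plan(p,R)
S=robot.camera("scene")
cv2.imwrite("pics/s8.png",cv2.resize(S["color"][225:325,160:280],(720,600),interpolation=cv2.INTER_CUBIC))
def disc(x,y,z,r):
    q=np.array([proj(S,[x+r*np.cos(t),y+r*np.sin(t),z]) for t in np.linspace(0,6.28,200)]);return ((np.array([q[:,0].min(),q[:,0].max(),q[:,1].max()])-[160,160,225]+.4)*6).round()
b=s["eef_pos"]+Ro.from_euler("xyz",s["eef_rot"]).as_matrix()@(OFF-47.5*AX)
print("tin bottom pred",disc(*b,23),"x+5",disc(*(b+[5,0,0]),23),"y+5",disc(*(b+[0,5,0]),23),"z+5",disc(*(b+[0,0,5]),23),"rim",disc(724.2,-64.2,30,28))
```

```text
axis [-0.00922399 -0.00230301  0.99959021] base [724.95129726 -63.18625243  49.56016012] [-0.16524977 -0.54417577 -0.62822304]
t 23.67 pos [725.4 -76.9  91.9] q [ 13.  47.   8.  63. -49. 105.] open 44.4
rot units [ 0.02 -0.02 -0.05] | shift units now [ 0.52 -0.03  0.47] | after turn [ 0.52 -0.02  0.47]
tin bottom pred [197. 323. 417.] x+5 [188. 314. 426.] y+5 [207. 333. 424.] z+5 [196. 322. 408.] rim [190. 341. 461.]
```

View pics/s8.png

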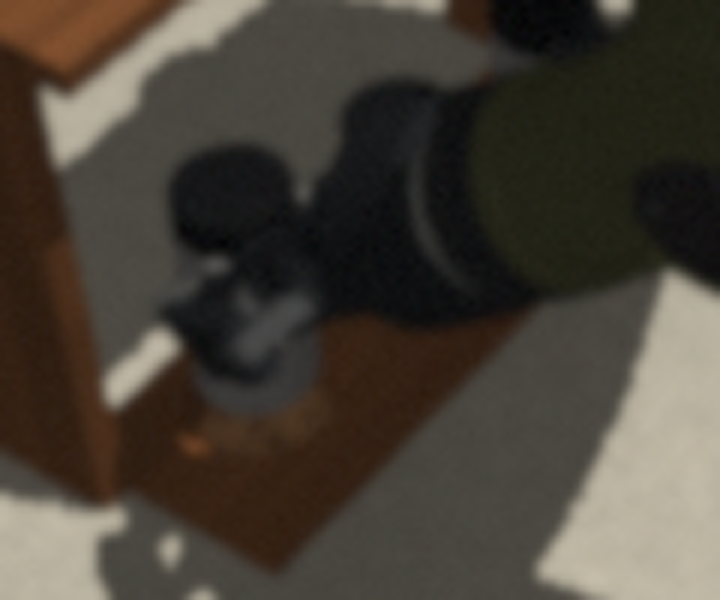

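tin_b is upright above pocket2. Its bottom edges at crop columns 195 and 322, row 418, match the prediction of 197/323/417. Lowering.

Call:
drive_tool:
  motion: ".16 -.05 .13 0 0 0;.16 -.02 .14 0 0 0;.16 0 .14 0 0 0;.16 0 .14 0 0 0;0 0 0 0 0 0"

```text
clock: 24.13
eef_pos: [726.0, -75.1, 72.2]
eef_rot: [3.127, 0.88, 1.625]
wrist_force: [-0.9, 1.1, 3.1]
opening: 44.7
```

Run:
```python
from h import *
s=robot.observe();R=Ro.from_euler("xyz",s["eef_rot"]).as_matrix();print("axis",R@AX,"base",s["eef_pos"]+R@(OFF-47.5*AX),s["wrist_force"])
p,R=goal_b([724,-64.2,8]);plan(p,R)
```

```text
axis [-1.38436034e-02  3.45829876e-04  9.99539496e-01] base [725.67393235 -61.51744277  29.81183699] [-0.91475869  1.10085394  3.10941444]
t 24.13 pos [726.  -75.1  72.2] q [ 14.  48.   7.  61. -50. 105.] open 44.7
rot units [ 0.08  0.01 -0.05] | shift units now [ 0.61 -0.07  0.64] | after turn [ 0.61 -0.06  0.64]
```

Run:
```python
from h import *
p,R=goal_b([724,-64.7,33]);plan(p,R)
```

```text
t 24.13 pos [726.  -75.1  72.2] q [ 14.  48.   7.  61. -50. 105.] open 44.7
rot units [ 0.08  0.01 -0.05] | shift units now [-0.18 -0.06  0.01] | after turn [-0.18 -0.06  0.01]
```

Call:
drive_tool:
  motion: "-.18 -.07 0 .08 0 -.05;0 0 0 0 0 0"

```text
clock: 24.3
eef_pos: [724.1, -77.9, 75.1]
eef_rot: [-3.139, 0.881, 1.636]
wrist_force: [0.9, -0.9, -0.9]
opening: 44.5
```

Run:
```python
from h import *
s=robot.observe();R=Ro.from_euler("xyz",s["eef_rot"]).as_matrix();print("axis",R@AX,"base",s["eef_pos"]+R@(OFF-47.5*AX),s["wrist_force"])
p,R=goal_b([724,-64.5,8]);plan(p,R)
```

```text
axis [-0.00294323  0.00134016  0.99963019] base [723.38035531 -64.31133318  32.69520783] [ 0.87145329 -0.90610338 -0.85306228]
t 24.3 pos [724.1 -77.9  75.1] q [ 13.  48.   7.  61. -49. 105.] open 44.5
rot units [-0.    0.01  0.01] | shift units now [0.76 0.02 0.64] | after turn [0.75 0.02 0.64]
```

Call:
drive_tool:
  motion: ".14 .01 .13 0 0 0;.14 .01 .13 0 0 0;.14 0 .13 0 0 0;0 0 0 0 0 0"

```text
clock: 24.63
eef_pos: [724.4, -78.9, 58.1]
eef_rot: [-3.138, 0.879, 1.636]
wrist_force: [-1.3, 0.5, -1.6]
opening: 44.3
```

Run:
```python
from h import *
s=robot.observe();R=Ro.from_euler("xyz",s["eef_rot"]).as_matrix();print("axis",R@AX,"base",s["eef_pos"]+R@(OFF-47.5*AX),s["wrist_force"])
p,R=goal_b([724,-64.5,8]);plan(p,R)
```

```text
axis [-1.93081873e-03 -9.18669151e-05  9.99633550e-01] base [723.60414841 -65.25015126  15.67903591] [-1.33962347  0.47894205 -1.6149317 ]
t 24.63 pos [724.4 -78.9  58.1] q [ 13.  49.   7.  60. -49. 105.] open 44.3
rot units [-0.02 -0.01  0.01] | shift units now [0.26 0.01 0.17] | after turn [0.26 0.01 0.17]
```

Past the rim with no contact force, about 8 mm to go.

Call:
drive_tool:
  motion: ".1 0 .07 0 0 0;.1 0 .07 0 0 0;0 0 0 0 0 0"

```text
clock: 24.88
eef_pos: [724.1, -78.7, 50.6]
eef_rot: [-3.137, 0.88, 1.637]
wrist_force: [0.6, -0.2, -0.3]
opening: 44.6
```

Run:
```python
from h import *
s=robot.observe();R=Ro.from_euler("xyz",s["eef_rot"]).as_matrix();print("axis",R@AX,"base",s["eef_pos"]+R@(OFF-47.5*AX),s["wrist_force"])
```

```text
axis [-1.20255424e-03  8.40983894e-04  9.99634341e-01] base [723.36108551 -65.09286457   8.23969495] [ 0.6345309  -0.18727725 -0.34777238]
```

Call:
drive_tool:
  motion: ".07 0 .05 0 0 0;0 0 0 0 0 0"

```text
clock: 25.05
eef_pos: [724.4, -78.7, 51.2]
eef_rot: [-3.136, 0.884, 1.639]
wrist_force: [-0.3, 0.5, -1.5]
opening: 44.3
```

Call:
drive_tool:
  motion: ".06 0 .05 0 0 0;0 0 0 0 0 0"

```text
clock: 25.22
eef_pos: [724.9, -78.7, 50.9]
eef_rot: [-3.139, 0.886, 1.639]
wrist_force: [-0.1, 0.2, -1.9]
opening: 44.6
```

Call:
drive_tool:
  motion: ".11 0 .09 0 0 0;.11 0 .09 0 0 0"

```text
clock: 25.38
eef_pos: [725.7, -79.4, 50.7]
eef_rot: [-3.139, 0.894, 1.643]
wrist_force: [-6.9, 6.4, 17.2]
opening: 44.8
```

Contact with the floor: 17 N at an estimated base height of 8. Releasing and backing out.

Call:
drive_tool:
  motion: "0 0 0 0 0 0;0 0 0 0 0 0;0 0 0 0 0 0;0 0 0 0 0 0"
  gripper: -0.6

```text
clock: 25.72
eef_pos: [726.2, -78.9, 51.2]
eef_rot: [3.141, 0.894, 1.641]
wrist_force: [0.7, -0.7, -0.1]
opening: 68.4
```

Call:
drive_tool:
  motion: "0 0 -.5 0 0 0;0 0 -.8 0 0 0;0 0 -.8 0 0 0;0 0 -.8 0 0 0;0 0 -.8 0 0 0;0 0 -.8 0 0 0;0 0 -.8 0 0 0;0 0 -.8 0 0 0"

```text
clock: 26.38
eef_pos: [714.4, 37.2, 141.6]
eef_rot: [-3.125, 0.894, 1.643]
wrist_force: [0.4, 0.1, -0.1]
opening: 68.4
```

Call:
drive_tool:
  motion: "0 -.5 -.8 0 0 0;0 -.5 -.8 0 0 0;0 -.5 -.8 0 0 0;0 0 0 0 0 0;0 0 0 0 0 0"

```text
clock: 26.8
eef_pos: [675.0, 87.0, 180.1]
eef_rot: [-3.131, 0.892, 1.64]
wrist_force: [0.5, -0.7, 0.5]
opening: 68.1
```

Run:
```python
from h import *
S=robot.camera("scene");print(robot.observe()["clock"],robot.observe()["eef_pos"])
cv2.imwrite("pics/s9.png",cv2.resize(S["color"][130:370,140:460],(800,600),interpolation=cv2.INTER_CUBIC))
```

```text
26.85 [675.01199673  87.05593908 180.20034952]
```

View pics/s9.png

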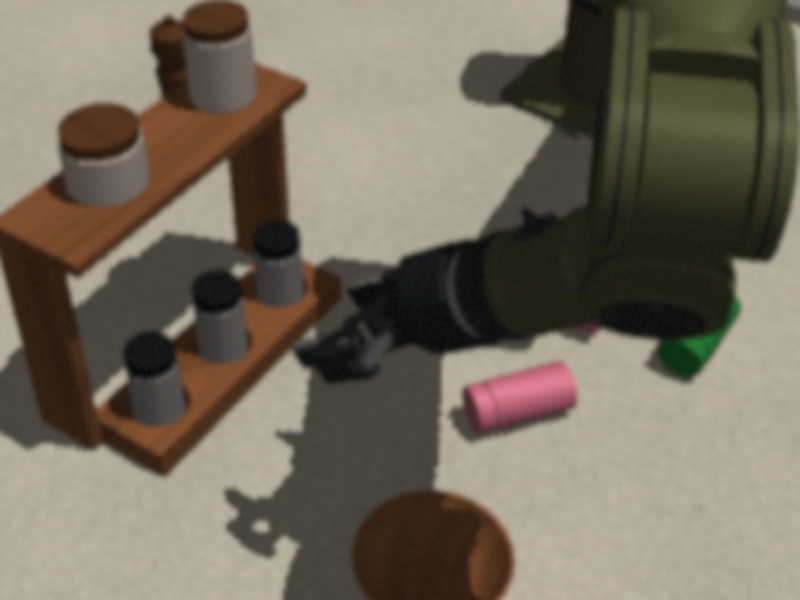

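All three tins stand upright in the rack, with lids at crop (150,355), (217,292) and (276,238). They are evenly aligned and show equal body heights, and the gripper is clear of everything. Handing in.

```bash
python3 -c "
from cell import robot
print(robot.job_done())"
```

```text
the job is handed in; nothing more can be done
None
```

Both loose tins are back in the rack, upright with their lids up, and the job is handed in at about 27 s of the 72 s allowed. tin_a, which was standing, is in pocket0. tin_b, which had fallen over, was picked up tilted, turned upright and put in pocket2.

**Last checks:**
- **Seating:** I lowered each tin until it met the floor, at about 17 N of upward force and an estimated underside height of 8 mm. After release the final picture shows three upright tins in line, sunk equally deep.
- **Clearance:** the gripper was clear of everything at hand-in. I did not touch tin_c, the mill, the dish or the pink and green look-alikes. The far pink one and part of the green one were hidden behind the arm in the last picture.

**What went wrong:**
- **tin_a:** it touched the pocket rim on the first try, at about 22 N. I lifted it, shifted it about 3 mm and it then went in freely.
- **tin_b:** it brushed the rim at about 3 N and was corrected the same way.
- **Cameras:** the scene and top views disagreed by 3 to 5 mm on tin_a's position.
- **Pictures:** I viewed 12, two past the budget of 10.

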